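# Hold a hexagon tile flush in its row on a tilted backer board

### The job

Lift the loose hexagon tile by the suction lifter clamped on it, tilt it to the slope of the grey backer board, and lay it flat in the open place between the two tiles already set there, side by side with them in a straight row and with the lifter's handle running straight up the slope. Press it against the board, firmly enough that more than its own weight bears on it but without ramming it, and finish while still gripping the handle and holding the tile flush like that: do not let go. Leave the other things on the bench where they are.

Things in the scene. Friction and masses are not known exactly. Their poses are not given: they have to be found in the camera images.
- tile: Loose white ceramic hexagon tile, 8 mm thick, 80 mm across flats, 92 mm across corners, with a suction lifter fixed on its face (together 0.17 to 0.31 kg). Starts level on the bench, lifter up. Origin: centre of its underside; z out of its face to the lifter; x along the handle, through two corners; two flats face +y and -y. A half turn about z makes no difference.
- place (a point): Point on the board's face where the centre of the tile's underside belongs, midway between the two set tiles (same size, 8 mm thick, centres 85 mm either way along y, flats towards the place). The open place is 90 mm wide: 5 mm to spare on each side. Nothing bounds it up or down the slope. Axes as the bed's. About 0.08 to 0.12 m above the bench.
- float: Bystander: grout float, rubber sole 110 x 60 mm with a round wooden handle along it, 58 mm high; origin under its centre. It looks a little like the tile's lifter but has a rectangular sole.
- spares: Bystander: stack of three spare hexagon tiles without a lifter, 24 mm high, 80 mm across flats; origin under its centre.
- tape: Bystander: black tape measure, 68 x 38 x 62 mm high; origin under its centre.
- knife: Bystander: putty knife lying on the bench, left of the robot; origin under its middle.
- handle (a point): Centre of the lifter's grey straight handle bar, 46 mm above the tile's underside: 80 mm long (tile x), 22 mm wide (y), 22 mm high. Below it a neck 36 x 16 mm and a black rubber disc, 58 mm in diameter, its top 17 mm above the underside. Gripped across y, the tile can pivot a little about y and settle flat on what it is pressed on. Axes as the tile's.
- bed: Grey cement backer board, rigid, 158 mm up the slope (x) by 278 mm (y), 12 mm thick, on a hinged tray on a stand, low edge towards the robot. Origin: on the hinge, 90 mm down the slope from the place and 12 mm below the face; x up the slope, y along the row to the left, z out of the face. The slope is clamped and does not give; it differs each time, 0.24 to 0.54 rad.
Not all that is in view belongs to the job. Leave any green or turquoise look-alike of the tile alone.

How it is judged (in metres and radians):
On the way:
1. the tile is lifted off the bench by its lifter (height (world z) of tile above 0.04 m and contact force between the fingers and tile above 2 N and contact force between tile and bed_c0 below 0.1 N), for 0.2 s.
At the end, for the whole second after the job is handed in: For the last second the gripped tile rests on the board: within 2 deg of its slope, 2 mm of its face, 7 mm along the row and 10 mm up the slope of the place's middle, handle within 0.12 rad of straight up the slope, pressed on the board with over 4 N, fingers on it with over 3 N (angle between the z axis of tile and the z axis of place, either way round below 0.035 rad and angle between tile's own z axis and vertical below 1 rad and angle between the x axis of tile and the x axis of place, either way round below 0.12 rad and z of tile in the frame of place between -0.003 and 0.002 m and y of tile in the frame of place between -0.007 and 0.007 m and x of tile in the frame of place between -0.01 and 0.01 m and contact force between tile and bed_c0 above 4 N and contact force between the fingers and tile above 3 N and linear speed of tile below 0.02 m/s); the arm keeps its last pose, push and grip.
It fails at once if the tile is rammed against the board (over 80 N) (contact force between tile and bed_c0 above 80 N).
It fails at once if a bystander is shifted by more than 30 mm (distance of any of float, spares, tape, knife from where it was at the start of the episode above 0.03 m).
It also fails if it takes over 51 s, if anything falls off the work surface, if the arm or the gripper's body presses on something with over 40 N, if the wrist force passes 120 N, or if a joint passes its speed limit or range.

### The arm

A 6-joint arm with a two-finger parallel gripper is mounted at the origin on the work surface. World frame = base frame: x ahead of the robot, y to its left, z up, the work surface at z = 0. Lengths are in m, angles in degrees, forces in N, time in s.
With the tool pointing down it reaches from about 0.35 to 0.875 m from the base axis. Payload 4.2 kg.
Tool frame: the origin (TCP) lies at the centre of the arm's flange, where the gripper is bolted on; the fingertips stand 182 mm ahead of it and the grasp point (between the pads) lies 164 mm ahead of it (r.nose_length is the distance from the TCP to the fingertips, in m); z points along the fingers, y is the line along which they close (so a half turn about z gives the same grasp; the last joint's range is limited). The gripper opens to 87 mm and grips with 3 to 60 N. Pads are 19 mm wide; open, the fingers measure 117 mm over their backs; the gripper's body (75 mm by 190 mm) begins 51 mm behind the grasp point.
Start: joints at [80.019, 22.042, 0.453, 0, -68.411, -14.817], TCP at [0.262, 0.567, 0.405] pointing down, gripper open.
Joint ranges: [-179.83, 179.83], [-69.29, 118.12], [-61.27, 80.66], [-181.25, 117.63], [-171.15, -9.14], [-177.46, 177.46]. Speed limits (degrees/s): [159.86, 159.86, 180, 180, 180, 180].

### API

Orientations are given as a 3x3 rotation matrix whose columns are the frame's x, y, z axes.
In Python, from station import r, vision gives the robot as it stands. The module is installed in compiled form; this text tells all that it offers.
- The arm moves only by the shell command python3 -m creep 'ROWS'. ROWS is JSON, a list of rows, each a list of 7 numbers: the opening, from -1 (shut) to 1 (fully open), then the shift along the tool's x, y, z in mm, then the turn, a rotation vector about the tool's x, y, z in degrees. A call has 1 to 8 rows; each row is the pose to reach, as a shift and turn from the pose commanded when the call began, along the tool's axes at that moment; what a row does not reach only later rows make up. A row lasts 1/12 s, in which the tool goes at most 41.7 mm and 7.16 degrees, less where a joint would pass 70% of its speed; a pose out of reach is approached as far as the arm can. A call with a gripper value outside its range is refused whole. The fingers move at their own pace and stop on an object; the grip force is fixed at half the most. Time passes only in rows, so rows that repeat a pose let the fingers close. It gives the time, the measured TCP pose, the force, the opening and the grip force at its end, in the units of the state.
- r.sense(): the state, without advancing time (a new reading comes with each control period).
- vision.capture(name): name is "side" or "top" or "wrist"; returns (picture, depth): 480x640x3 uint8, red, green, blue; 480x640 float32, m along the optical axis (not along the pixel's ray), 0 where there is no reading.
- vision.camera_model(name): a dict with "vertical_fov" (degrees; the focal length in pixels is half the picture's height over the tangent of half this angle, whatever the lens; pixels are square), "cx", "cy" (the principal point, pixels), "extrinsics" (4x4, takes a point from camera to world coordinates); the wrist camera has in their place "mount" (4x4, takes a point from camera to tool coordinates, whose origin is the TCP and whose axes are the flange's). Camera axes: x right, y down, z forward; pixel columns grow to the right and rows downward; lengths in m; the calibration is good to about 2 mm. A picture is of the moment at which its call begins: read the wrist's pose just before it. camera_model takes no time and is no camera call.
- r.finish_job(): hands the job in; it is judged then, once.
Trained networks look in the newest picture that a camera, given by its name, has taken for a name from the list of things; names that differ only in an ending like _2 or _b are one class to them, and where a whole thing is asked for, a point or a joint stands for the part that bears it (a point fixed in the world has none). Each returns a list of dicts, best first, with "conf" (0 to 1); they miss things now and then, are a little off and sometimes report something else, mostly with a low value. They report only what shows in the picture. A call takes as long as a camera call. They do not tell look-alikes from the thing itself.
- vision.find_in(camera, thing): "uv" ([column, row] in pixels, amid what is visible of it).
- vision.cut_out(camera, thing): "region" (480x640 bool, what is visible of it) and "uv" ([column, row] in pixels, amid what is visible of it).
The state is a dict: "time_s": time; "joints": joint angles; "joint_velocities": joint speeds; "effort": joint torques, N m; "tcp_pos": TCP position; "ee_rot": TCP orientation; "wrist_force": force on the tool from outside, world axes, zero at the start; "moment": the same for the moment, N m; "gripper_width": opening from 0.0 (shut) to 1.0 (fully open); "gripper_force": force on a finger pad.
Only numpy, scipy, OpenCV 4.12 (cv2) and the standard library are available. Lean on these libraries where they do the work, as an engineer would, in place of code of your own. Each camera call takes 0.05 s, during which the arm holds its last target. There are 200 camera calls.

## Working session

There is one attempt and no reset: what is moved stays moved. The work goes in short steps, Python scripts to look and compute and a shell command to move; the robot and the scene stay as the last step left them, time stands still between calls to the robot, and variables do not carry over. Pictures are saved under pics/ and viewed, at most 10 in all, crops included, and the job is handed in when it is done.

```bash
mkdir -p pics
cat > h.py <<'E'
import numpy as np, cv2
from station import r, vision
def cam(name, st=None):
    m=vision.camera_model(name); f=240/np.tan(np.radians(m["vertical_fov"])/2)
    if name=="wrist":
        st=st or r.sense(); T=np.eye(4); T[:3,:3]=st["ee_rot"]; T[:3,3]=st["tcp_pos"]; E=T@np.array(m["mount"])
    else: E=np.array(m["extrinsics"])
    return f,m["cx"],m["cy"],E
def pts(depth,mask,c):
    f,cx,cy,E=c; v,u=np.nonzero(mask&(depth>0)); d=depth[v,u]
    P=np.c_[(u-cx)/f*d,(v-cy)/f*d,d]; return P@E[:3,:3].T+E[:3,3], u, v
E
python3 - <<'E'
from h import *
for n in ("top","side"):
    p,d=vision.capture(n); np.savez(f"{n}.npz",p=p,d=d); cv2.imwrite(f"pics/{n}0.png",p[:,:,::-1]); c=cam(n)
    print(n, c[3].round(2).tolist())
    for t in ("tile","place","float","spares","tape","knife","handle","bed"):
        for o in vision.cut_out(n,t)[:3]:
            P,_,_=pts(d,o["region"],c)
            print(n,t,round(o["conf"],2),np.round(o["uv"]),np.median(P,0).round(3) if len(P) else None,len(P))
print(r.sense())
E
```

```text
top [[-0.0, -0.98, 0.19, 0.28], [-1.0, 0.0, -0.01, 0.05], [0.01, -0.19, -0.98, 1.44], [0.0, 0.0, 0.0, 1.0]]
top tile 0.78 [361. 195.] [ 0.663 -0.096  0.015] 920
top tile 0.64 [475. 213.] [ 0.62  -0.375  0.016] 907
top place 0.82 [260. 212.] [0.6   0.17  0.112] 8537
top float 0.73 [394. 276.] [ 0.461 -0.166  0.015] 1117
top spares 0.85 [472. 284.] [ 0.451 -0.355  0.023] 990
top tape 0.56 [520. 250.] [ 0.521 -0.469  0.058] 574
top knife 0.78 [ 81. 286.] [0.445 0.609 0.005] 1354
top handle 0.93 [368. 199.] [ 0.663 -0.096  0.015] 895
top handle 0.74 [423. 206.] [ 0.633 -0.23   0.014] 942
top handle 0.73 [480. 216.] [ 0.62  -0.375  0.016] 933
top bed 0.64 [258. 214.] [0.6   0.17  0.112] 8478
side [[0.92, -0.23, 0.3, 0.13], [-0.38, -0.6, 0.71, -0.83], [0.02, -0.77, -0.64, 0.89], [0.0, 0.0, 0.0, 1.0]]
side tile 0.74 [450. 375.] [ 0.618 -0.392  0.017] 1255
side tile 0.62 [401. 282.] [ 0.663 -0.111  0.017] 786
side tile 0.17 [338. 209.] [0.596 0.146 0.108] 4511
side place 0.84 [338. 207.] [0.596 0.146 0.108] 4532
side float 0.62 [341. 325.] [ 0.46  -0.18   0.015] 1252
side tape 0.73 [438. 428
[... 410 characters left out ...]
 -6.84137338e+01, -1.48158356e+01]), 'joint_velocities': array([-0.00407816, -0.03698205, -0.07477201,  0.04075524,  0.00185874,
        0.06083363]), 'effort': array([-1.68713550e-04, -3.90453064e+01,  1.87622613e+01,  4.22416180e+00,
        1.55358174e-02, -1.99264946e-05]), 'tcp_pos': array([0.26206972, 0.5673591 , 0.40476855]), 'ee_rot': array([[ 9.07823125e-01, -4.19353280e-01, -3.51346036e-06],
       [-4.19353279e-01, -9.07823125e-01, -2.28005817e-05],
       [ 6.37189816e-06,  2.21722765e-05, -1.00000000e+00]]), 'wrist_force': array([0.24121663, 0.43237012, 0.02327116]), 'moment': array([0.02218476, 0.04816756, 0.01522536]), 'gripper_force': 0.0, 'gripper_width': 0.9999685049350446}
```

Run:
```python
import cv2
t=cv2.imread("pics/top0.png")[150:330,200:560]; s=cv2.imread("pics/side0.png")[130:460,220:580]
t=cv2.resize(t,None,fx=2.2,fy=2.2,interpolation=3)
cv2.imwrite("pics/topc.png",t); cv2.imwrite("pics/sidec.png",cv2.resize(s,None,fx=1.8,fy=1.8,interpolation=3))
```

```text
(no output)
```

View pics/topc.png

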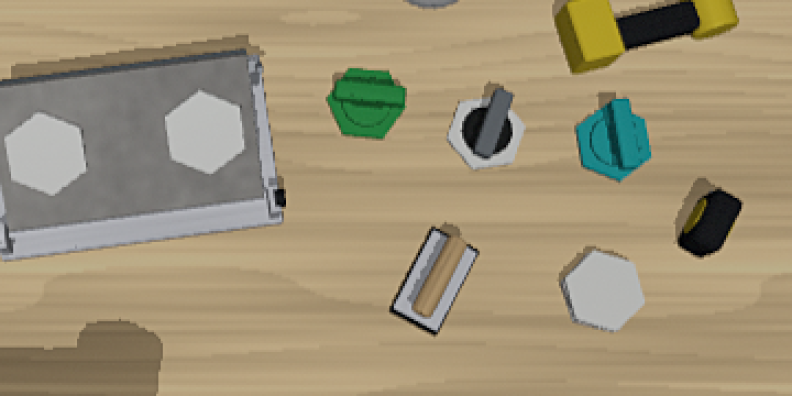

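View pics/sidec.png

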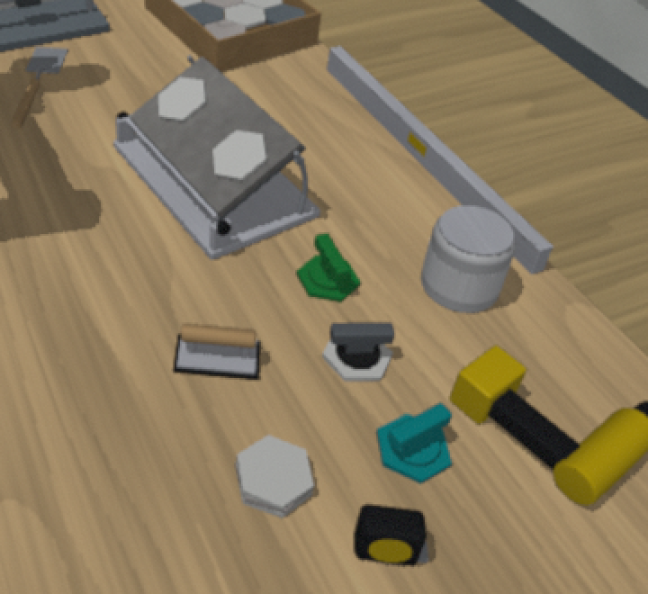

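Three look-alikes in the top view (full-picture pixels): green (366,197), white tile with grey handle (421,209) and turquoise (479,214). The enlarged crop shows the middle one is a white hexagon with a black disc and a grey handle, which fits the description. The board with its two white tiles is on the left, with the open place near (260,212).

```bash
cat > meas.py <<'E'
from h import *
def rect(P2):
    (c,(w,h),a)=cv2.minAreaRect((P2*1000).astype(np.float32)); 
    if w<h: a+=90
    return np.array(c)/1000,sorted((w,h)),a
def handle(P,c0=(0.633,-0.235),rad=0.08):
    m=(np.hypot(P[:,0]-c0[0],P[:,1]-c0[1])<rad)&(P[:,2]<.09)
    Q=P[m]; T=Q[(Q[:,2]>0.05)]
    print("handle",len(T),"z95",np.percentile(T[:,2],[50,95]).round(4)); print(rect(T[:,:2]))
    u,s,vt=np.linalg.svd(T[:,:2]-T[:,:2].mean(0),full_matrices=False); print("mean",T.mean(0).round(4),"dir",np.degrees(np.arctan2(vt[0,1],vt[0,0])).round(1))
def bed(P,rgb):
    # board points
    rgb=rgb.astype(int); white=rgb.min(1)>165
    rng=np.random.default_rng(0); best=None
    G=P[~white]
    for _ in range(300):
        a,b,c=G[rng.choice(len(G),3,False)]; n=np.cross(b-a,c-a); n/=np.linalg.norm(n)+1e-12
        k=np.abs((G-a)@n)<.003
        if abs(n[2])>.7 and (best is None or k.sum()>best.sum()): best=k
    for _ in range(3):
        c=G[best].mean(0); n=np.linalg.svd(G[best]-c,full_matrices=False)[2][2]; n*=np.sign(n[2]); best=np.abs((G-c)@n)<.002
    print("board n",n.round(4),"slope",np.arccos(n[2]).round(4),"c",c.round(4),best.sum())
    h=(P-c)@n; W=P[(np.abs(h-.008)<.004)&white]; print("tileheight",np.median((W-c)@n).round(4),len(W))
    y=np.array([-n[1],n[0],0]); y=np.array([0,0,1.]); y=np.cross(y,n); y/=np.linalg.norm(y); y*=np.sign(y[1]); x=np.cross(y,n)
    A=np.c_[x,y,n]; q=(W-c)@A[:,:2]
    l,cen=cv2.kmeans(q.astype(np.float32),2,None,(3,50,1e-5),5,cv2.KMEANS_PP_CENTERS)[1:]
    cs=[]
    for i in (0,1):
        k=q[l[:,0]==i]; k=k[np.linalg.norm(k-np.median(k,0),axis=1)<.05]; cc,rr=cv2.minEnclosingCircle((k*1000).astype(np.float32)); cs.append(k.mean(0)); print("settile",k.mean(0).round(4),np.round(cc,1),round(rr,1),len(k))
    cs=sorted(cs,key=lambda v:v[1]); mid=(cs[0]+cs[1])/2; d=cs[1]-cs[0]
    print("dist",np.linalg.norm(d).round(4),"row angle",np.degrees(np.arctan2(-d[0],d[1])).round(2))
    yy=A[:,:2]@d; yy/=np.linalg.norm(yy); xx=np.cross(yy,n)
    pl=c+A[:,:2]@mid; print("place",pl.round(4)); print("R",np.c_[xx,yy,n].round(4).tolist())
    return pl,np.c_[xx,yy,n]
E
python3 - <<'E'
from meas import *
for n in ("top","side"):
    z=np.load(n+".npz"); p,d=z["p"],z["d"]; c=cam(n); P,u,v=pts(d,np.ones(d.shape,bool),c); rgb=p[v,u]
    print("==",n); handle(P)
    m=(np.abs(P[:,0]-.6)<.12)&(np.abs(P[:,1]-.16)<.18)&(P[:,2]>.05)&(P[:,2]<.2); bed(P[m],rgb[m])
E
```

```text
== top
handle 270 z95 [0.0562 0.0616]
(array([ 0.63519098, -0.23524817]), [22.400407791137695, 79.82845306396484], 158.97252655029297)
mean [ 0.6346 -0.2347  0.0564] dir 159.0
board n [-0.4712 -0.0672  0.8795] slope 0.496 c [0.599  0.1678 0.1065] 3102
tileheight 0.008 1644
settile [ 0.0033 -0.0833] [  2.4 -83. ] 44.9 796
settile [0.004  0.0868] [ 4.3 87. ] 44.8 820
dist 0.1701 row angle -0.23
place [0.6019 0.17   0.1082]
R [[0.8712, -0.1377, -0.4712], [0.1202, 0.9905, -0.0672], [0.4759, 0.0019, 0.8795]]
== side
handle 294 z95 [0.0566 0.0599]
(array([ 0.63583167, -0.23739037]), [23.001747131347656, 79.09783935546875], 157.49193572998047)
mean [ 0.6347 -0.2388  0.0563] dir -21.1
board n [-0.4653 -0.0635  0.8828] slope 0.4889 c [0.5945 0.154  0.1038] 2162
tileheight 0.0081 872
settile [0.0104 0.0972] [ 9.6 98.7] 41.4 374
settile [ 0.0105 -0.0725] [ 10.9 -71.4] 42.9 498
dist 0.1697 row angle 0.04
place [0.602  0.1674 0.1087]
R [[0.8746, -0.136, -0.4653], [0.1202, 0.9907, -0.0635], [0.4697, -0.0004, 0.8828]]
```

```bash
cat > go.py <<'E'
from h import *
from scipy.spatial.transform import Rotation as R
def rel(pos,rot):
    s=r.sense(); A=np.array(s["ee_rot"]); 
    print("t",s["time_s"],"tcp",s["tcp_pos"].round(4),"shift mm",(A.T@(np.array(pos)-s["tcp_pos"])*1000).round(1),"turn",np.degrees(R.from_matrix(A.T@rot).as_rotvec()).round(2),"F",np.round(s["wrist_force"],1),"w",round(s["gripper_width"],3),round(s["gripper_force"],1))
def down(yaw):
    c,s=np.cos(np.radians(yaw)),np.sin(np.radians(yaw)); return np.array([[c,s,0],[s,-c,0],[0,0,-1.]])
E
python3 -m creep '[[1,300,255,0,0,0,-3.8],[1,300,255,0,0,0,-3.8],[1,300,255,0,0,0,-3.8],[1,300,255,0,0,0,-3.8],[1,300,255,0,0,0,-3.8],[1,300,255,0,0,0,-3.8],[1,300,255,0,0,0,-3.8],[1,300,255,0,0,0,-3.8]]'
python3 -c "
from go import *
rel([.62,-.236,.30],down(-21))"
```

```text
time_s: 1.57
tcp_pos: [0.4024, 0.2629, 0.4052]
ee_rot: [[0.934, -0.358, 0.001], [-0.358, -0.934, 0.001], [0.0, -0.001, -1.0]]
wrist_force: [1.8, 0.7, -0.4]
gripper_width: 1.002
gripper_force: 0.0
t 1.5667 tcp [0.4024 0.2629 0.4052] shift mm [381.6 388.1 104.9] turn [-0.05 -0.02  0.04] F [ 1.8  0.7 -0.4] w 1.002 0.0
```

```bash
python3 -m creep '[[1,225,230,10,0,0,0],[1,225,230,10,0,0,0],[1,225,230,10,0,0,0],[1,225,230,10,0,0,0],[1,225,230,10,0,0,0],[1,225,230,10,0,0,0],[1,225,230,10,0,0,0],[1,225,230,10,0,0,0]]'
python3 -c "
from go import *
rel([.62,-.236,.30],down(-21))"
```

```text
time_s: 2.23
tcp_pos: [0.5304, -0.0333, 0.3948]
ee_rot: [[0.933, -0.36, 0.0], [-0.36, -0.933, -0.0], [0.001, 0.0, -1.0]]
wrist_force: [1.1, 0.4, 0.7]
gripper_width: 1.003
gripper_force: 0.0
t 2.2333 tcp [ 0.5304 -0.0333  0.3948] shift mm [156.5 156.9  94.9] turn [ 0.01 -0.03 -0.09] F [1.1 0.4 0.7] w 1.003 0.0
```

```bash
python3 -m creep '[[1,145,150,80,0,0,0],[1,145,150,80,0,0,0],[1,145,150,80,0,0,0],[1,145,150,80,0,0,0],[1,145,150,80,0,0,0],[1,145,150,80,0,0,0],[1,145,150,80,0,0,0],[1,145,150,80,0,0,0]]'
python3 - <<'E'
from go import *
from meas import handle
s=r.sense(); p,d=vision.capture("wrist"); c=cam("wrist",s)
cv2.imwrite("pics/w1.png",p[:,:,::-1]); P,_,_=pts(d,np.ones(d.shape,bool),c); Q=P[(P[:,2]<.1)]
try: handle(Q)
except Exception as e: print(e,Q.min(0),Q.max(0))
rel([.635,-.236,.212],down(-21))
E
```

```text
time_s: 2.9
tcp_pos: [0.6113, -0.2231, 0.3139]
ee_rot: [[0.933, -0.36, -0.002], [-0.36, -0.933, 0.0], [-0.002, 0.0, -1.0]]
wrist_force: [-0.1, -0.1, 0.3]
gripper_width: 1.0
gripper_force: 0.0
handle 3867 z95 [0.0569 0.0581]
(array([ 0.63906995, -0.23684009]), [22.01358413696289, 78.5179672241211], 158.85323333740234)
mean [ 0.6412 -0.2376  0.0567] dir 159.0
t 2.95 tcp [ 0.6113 -0.2222  0.3149] shift mm [ 27.1   4.4 102.9] turn [ 0.    0.01 -0.  ] F [-0.3 -0.4 -0.1] w 0.999 0.0
```

View pics/w1.png

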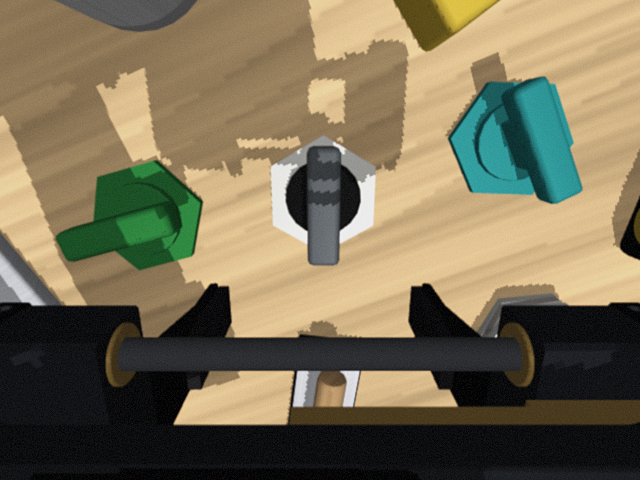

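The wrist view shows the white tile's handle at (323,205), lined up with the tool. Green is at the left and turquoise at the right, both clear of the fingers.

```bash
python3 -m creep '[[1,29,4,30,0,0,0],[1,29,4,60,0,0,0],[1,29,4,80,0,0,0],[1,29,4,95,0,0,0],[1,29,4,104,0,0,0],[1,29,4,104,0,0,0],[-1,29,4,104,0,0,0],[-1,29,4,104,0,0,0]]'
python3 -m creep '[[-1,0,0,0,0,0,0],[-1,0,0,0,0,0,0],[-1,0,0,0,0,0,0],[-1,0,0,0,0,0,0],[-1,0,0,0,0,0,0],[-1,0,0,0,0,0,0]]'
```

```text
time_s: 3.62
tcp_pos: [0.6377, -0.236, 0.2129]
ee_rot: [[0.934, -0.357, 0.003], [-0.357, -0.934, -0.001], [0.004, -0.0, -1.0]]
wrist_force: [0.2, -0.7, -0.9]
gripper_width: 0.918
gripper_force: 0.0
time_s: 4.12
tcp_pos: [0.637, -0.2367, 0.2108]
ee_rot: [[0.934, -0.358, 0.0], [-0.358, -0.934, -0.0], [0.0, -0.0, -1.0]]
wrist_force: [-0.0, -0.6, -0.2]
gripper_width: 0.483
gripper_force: 0.0
```

```bash
python3 -m creep '[[-1,0,0,0,0,0,0],[-1,0,0,0,0,0,0],[-1,0,0,0,0,0,0],[-1,0,0,0,0,0,0],[-1,0,0,0,0,0,0],[-1,0,0,0,0,0,0],[-1,0,0,0,0,0,0]]'
python3 -m creep '[[-1,0,0,-5,0,0,0],[-1,0,0,-20,0,0,0],[-1,0,0,-40,0,0,0],[-1,0,0,-65,0,0,0],[-1,0,0,-90,0,0,0],[-1,0,0,-110,0,0,0],[-1,0,0,-120,0,0,0],[-1,0,0,-120,0,0,0]]'
python3 - <<'E'
from go import *
Rb=np.array([[0.873,-0.1369,-0.468],[0.1202,0.9906,-0.0655],[0.4725,0.0008,0.8812]]); u,_,v=np.linalg.svd(Rb); Rb=u@v
pl=np.array([.602,.169,.1085]); T=Rb@np.diag([1,-1,-1.]); np.savez("place.npz",pl=pl,Rb=Rb,T=T)
pos=pl+Rb[:,2]*(.046+.164+.05); print(pos); rel(pos,T)
E
```

```text
time_s: 4.7
tcp_pos: [0.637, -0.2366, 0.2107]
ee_rot: [[0.934, -0.358, -0.0], [-0.358, -0.934, 0.0], [-0.0, -0.0, -1.0]]
wrist_force: [0.8, 0.6, -1.2]
gripper_width: 0.249
gripper_force: 30.0
time_s: 5.37
tcp_pos: [0.6374, -0.2367, 0.3338]
ee_rot: [[0.934, -0.358, 0.005], [-0.358, -0.934, -0.001], [0.005, -0.001, -1.0]]
wrist_force: [0.5, 0.8, -2.0]
gripper_width: 0.251
gripper_force: 30.0
[0.48031551 0.15198381 0.33763606]
t 5.3667 tcp [ 0.6374 -0.2367  0.3338] shift mm [-285.8 -306.7   -5.1] turn [  7.17  27.27 -28.24] F [ 0.5  0.8 -2. ] w 0.251 30.0
```

```bash
python3 -m creep '[[-1,-12,-12,-6,1,3.4,-3.5],[-1,-30,-30,-15,1.8,6.8,-7],[-1,-52,-50,-22,2.7,10.2,-10.5],[-1,-75,-72,-30,3.6,13.6,-14],[-1,-98,-94,-36,4.5,17,-17.5],[-1,-120,-116,-42,5.4,20.5,-21],[-1,-140,-138,-49,6.3,24,-24.6],[-1,-160,-155,-49,7.17,27.27,-28.24]]'
python3 - <<'E'
from go import *
z=np.load("place.npz"); rel(z["pl"]+z["Rb"][:,2]*.31,z["T"])
E
```

```text
time_s: 6.03
tcp_pos: [0.5423, -0.033, 0.3795]
ee_rot: [[0.874, 0.141, 0.465], [0.123, -0.99, 0.068], [0.47, -0.002, -0.883]]
wrist_force: [0.2, 0.4, -1.1]
gripper_width: 0.251
gripper_force: 30.0
t 6.0333 tcp [ 0.5423 -0.033   0.3795] shift mm [ -51.3 -191.9  -29.3] turn [-0.17  0.16  0.15] F [ 0.2  0.4 -1.1] w 0.251 30.0
```

```bash
python3 -m creep '[[-1,-8,-30,-8,0,0,0],[-1,-16,-60,-14,0,0,0],[-1,-25,-90,-20,0,0,0],[-1,-34,-120,-25,0,0,0],[-1,-42,-150,-29,0,0,0],[-1,-48,-175,-29,0,0,0],[-1,-50,-188,-29,0,0,0],[-1,-50,-188,-29,0,0,0]]'
python3 -m creep '[[-1,0,0,0,0,0,0],[-1,0,0,0,0,0,0],[-1,0,0,0,0,0,0]]'
python3 - <<'E'
from go import *
z=np.load("place.npz"); rel(z["pl"]+z["Rb"][:,2]*.31,z["T"])
s=r.sense(); p,d=vision.capture("wrist"); c=cam("wrist",s); np.savez("w2.npz",p=p,d=d,E=c[3])
cv2.imwrite("pics/w2.png",p[:,:,::-1])
E
```

```text
time_s: 6.7
tcp_pos: [0.459, 0.1451, 0.3805]
ee_rot: [[0.877, 0.14, 0.46], [0.124, -0.99, 0.066], [0.465, -0.001, -0.885]]
wrist_force: [-0.4, 0.1, -2.1]
gripper_width: 0.249
gripper_force: 30.0
time_s: 6.95
tcp_pos: [0.4604, 0.143, 0.3819]
ee_rot: [[0.876, 0.135, 0.462], [0.118, -0.991, 0.065], [0.467, -0.002, -0.884]]
wrist_force: [-0.1, 0.3, -1.1]
gripper_width: 0.249
gripper_force: 30.0
t 6.95 tcp [0.4604 0.143  0.3819] shift mm [-2.5 -6.1 -1. ] turn [-0.03  0.37 -0.13] F [-0.1  0.3 -1.1] w 0.249 30.0
```

View pics/w2.png

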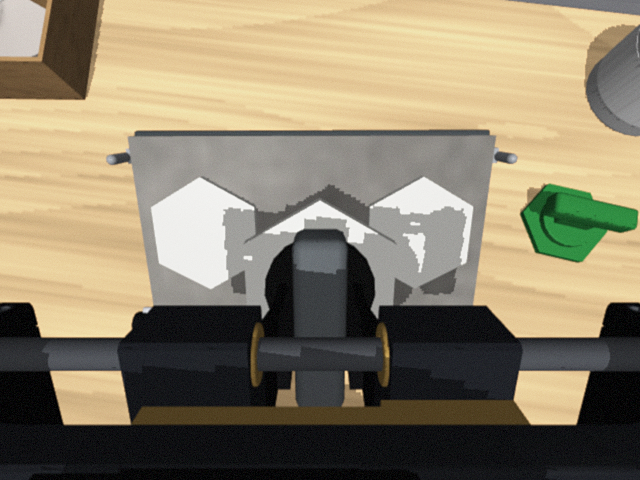

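Run:
```python
from go import *
w=np.load("w2.npz"); p,d,E=w["p"],w["d"],w["E"]; f,cx,cy,_=cam("wrist"); c=(f,cx,cy,E)
P,u,v=pts(d,np.ones(d.shape,bool),c); z=np.load("place.npz"); pl,Rb=z["pl"],z["Rb"]
L=(P-pl)@Rb
b=(abs(L[:,2])<.004)&(abs(L[:,1])<.13)&(L[:,0]<.066)&(L[:,0]>-.05)
for _ in range(3):
    G=P[b]; cc=G.mean(0); n=np.linalg.svd(G-cc,full_matrices=False)[2][2]; n*=np.sign(n[2]); h=(P-cc)@n; b&=abs(h)<.0025
print("plane n",n.round(4),"slope",np.arccos(n[2]),b.sum(),"place h",((pl-cc)@n).round(4),"n in bed",(Rb.T@n).round(4))
t=(abs(h-.008)<.003)&(abs(L[:,1])<.15)&(abs(L[:,0])<.06)
for s in (1,-1):
    k=t&(s*L[:,1]>.03); q=L[k][:,:2]
    hull=cv2.convexHull((q*1000).astype(np.float32))[:,0]
    top=q[q[:,0]>np.percentile(q[:,0],99.7)].mean(0)
    print(s,k.sum(),"uv",u[k].min(),u[k].max(),v[k].min(),v[k].max(),"y ext",np.percentile(q[:,1],[.5,2,98,99.5]).round(4),"x ext",np.percentile(q[:,0],[.5,99.8]).round(4),"apex",top.round(4))
# held tile in tool frame
Rt=np.array(r.sense()["ee_rot"]); pt=r.sense()["tcp_pos"]; Q=(P-pt)@Rt
print("grasp at", (Rb.T@(pt+Rt[:,2]*.164-pl)).round(4))
hd=(abs(Q[:,0]-.03)<.04)&(abs(Q[:,1])<.013)&(Q[:,2]>.14)&(Q[:,2]<.17)
H=Q[hd]; print("handle n",len(H),"x",np.percentile(H[:,0],[.5,99.5]).round(4),"y",np.percentile(H[:,1],[1,99]).round(4),"z",np.percentile(H[:,2],[5,50,95]).round(4))
k=(abs(Q[:,0])<.06)&(abs(Q[:,1])<.06)&(Q[:,2]>.192)&(Q[:,2]<.212); F=Q[k]
A=np.c_[F[:,:2],np.ones(len(F))]; co=np.linalg.lstsq(A,F[:,2],rcond=None)[0]; res=F[:,2]-A@co; m=abs(res)<.002; co=np.linalg.lstsq(A[m],F[m,2],rcond=None)[0]
print("held face z=ax+by+c",co.round(4),m.sum(),"x",np.percentile(F[m,0],[1,99.8]).round(4),"y",np.percentile(F[m,1],[.5,99.5]).round(4))
```

```text
plane n [-0.4676 -0.0649  0.8815] slope 0.4916902765982412 18243 place h 0.0007 n in bed [5.e-04 5.e-04 1.e+00]
1 8121 uv 111 255 160 288 y ext [0.0456 0.0487 0.123  0.1247] x ext [-0.041   0.0573] apex [0.056  0.1358]
-1 7482 uv 369 512 159 287 y ext [-0.1248 -0.1231 -0.0496 -0.0459] x ext [-0.0409  0.0577] apex [ 0.0556 -0.1319]
grasp at [ 0.0017 -0.006   0.1451]
handle n 6117 x [-0.0003  0.0414] y [-0.0123  0.0123] z [0.1526 0.1541 0.162 ]
held face z=ax+by+c [0.0263 0.0003 0.2018] 3525 x [0.0111 0.0467] y [-0.0388  0.0393]
```

```bash
python3 -m creep '[[-1,-2,-6,0,0,0.3,0],[-1,-2,-6,10,0,0.3,0],[-1,-2,-6,25,0,0.3,0],[-1,-2,-6,45,0,0.3,0],[-1,-2,-6,65,0,0.3,0],[-1,-2,-6,80,0,0.3,0],[-1,-2,-6,85,0,0.3,0],[-1,-2,-6,85,0,0.3,0]]'
python3 -m creep '[[-1,0,0,0,0,0,0],[-1,0,0,0,0,0,0]]'
python3 - <<'E'
from go import *
z=np.load("place.npz"); rel(z["pl"]+z["Rb"][:,2]*.21,z["T"])
E
```

```text
time_s: 7.67
tcp_pos: [0.4997, 0.155, 0.3105]
ee_rot: [[0.878, 0.133, 0.46], [0.117, -0.991, 0.062], [0.465, -0.001, -0.886]]
wrist_force: [-0.3, 0.3, -1.3]
gripper_width: 0.246
gripper_force: 30.0
time_s: 7.83
tcp_pos: [0.4989, 0.1567, 0.3127]
ee_rot: [[0.876, 0.135, 0.464], [0.118, -0.991, 0.066], [0.468, -0.003, -0.884]]
wrist_force: [-0.6, 0.3, -1.9]
gripper_width: 0.245
gripper_force: 30.0
t 7.8333 tcp [0.4989 0.1567 0.3127] shift mm [-5.   2.1 19. ] turn [-0.05  0.28 -0.12] F [-0.6  0.3 -1.9] w 0.245 30.0
```

```bash
python3 -m creep '[[-1,0,0,0,0,0,0],[-1,0,0,0,0,0,0],[-1,0,0,0,0,0,0],[-1,0,0,0,0,0,0]]' >/dev/null
python3 - <<'E'
from go import *
z=np.load("place.npz"); rel(z["pl"]+z["Rb"][:,2]*.21,z["T"])
E
```

```text
t 8.1667 tcp [0.4985 0.1568 0.312 ] shift mm [-4.3  2.3 18.6] turn [ 0.01  0.36 -0.04] F [-0.3 -0.1 -2.6] w 0.249 30.0
```

```bash
python3 -m creep '[[-1,-3,1,3,0,0.4,0],[-1,-5,2,7,0,0.4,0],[-1,-5,2,10,0,0.4,0],[-1,-5,2,10,0,0.4,0],[-1,-5,2,10,0,0.4,0],[-1,-5,2,10,0,0.4,0]]' >/dev/null
python3 - <<'E'
from go import *
z=np.load("place.npz"); rel(z["pl"]+z["Rb"][:,2]*.21,z["T"])
s=r.sense(); p,d=vision.capture("wrist"); f,cx,cy,E=c=cam("wrist",s); cv2.imwrite("pics/w3.png",p[:,:,::-1])
pl,Rb=z["pl"],z["Rb"]; P,u,v=pts(d,np.ones(d.shape,bool),c); L=(P-pl)@Rb
for y in (.085,-.085):
    k=(abs(L[:,2]-.0075)<.003)&(abs(L[:,1]-y)<.042)&(L[:,0]<.06)&(L[:,0]>-.06); q=L[k]; print(y,k.sum(),"y",np.percentile(q[:,1],[.5,99.5]).round(4),"xmax",np.percentile(q[:,0],99.8).round(4),"apex",q[q[:,0]>np.percentile(q[:,0],99.5)].mean(0).round(4))
k=(L[:,2]>.013)&(L[:,2]<.024)&(abs(L[:,1])<.044)&(abs(L[:,0])<.06); q=L[k]; print("held",k.sum(),"y",np.percentile(q[:,1],[.5,99.5]).round(4),"xmax",np.percentile(q[:,0],99.8).round(4),"apex",q[q[:,0]>np.percentile(q[:,0],99)].mean(0).round(4))
E
```

```text
t 8.6667 tcp [0.502  0.1568 0.3082] shift mm [-5.5  1.7 13.7] turn [ 0.27  0.67 -0.06] F [-0.1 -0.7 -1.7] w 0.253 30.0
0.085 12351 y [0.045  0.1245] xmax 0.0455 apex [0.0454 0.0841 0.0068]
-0.085 12396 y [-0.1246 -0.0451] xmax 0.0456 apex [ 0.0455 -0.0842  0.0069]
held 6203 y [-0.0391  0.0403] xmax 0.0503 apex [0.0497 0.0005 0.0183]
```

View pics/w3.png

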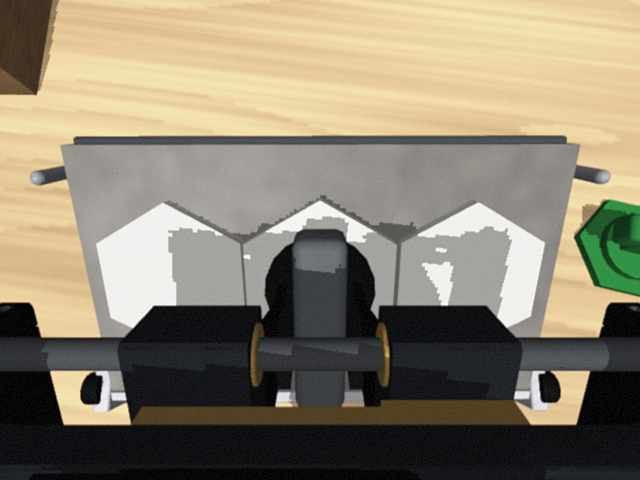

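The wrist view shows the held tile's apex at (321,198), between set tiles with apexes at (165,203) and (478,203). The gaps at columns 245 and 398 are even. The tile still sits about 4–5 mm too far up the slope, and the arm moved less than I commanded, so I'll check the joints.

```bash
python3 -m creep '[[-1,0,0,0,0,0,0],[-1,0,0,0,0,0,0],[-1,0,0,0,0,0,0],[-1,0,0,0,0,0,0],[-1,0,0,0,0,0,0],[-1,0,0,0,0,0,0]]' >/dev/null
python3 - <<'E'
from go import *
z=np.load("place.npz"); rel(z["pl"]+z["Rb"][:,2]*.21,z["T"]); s=r.sense(); print(s["joints"].round(2),s["joint_velocities"].round(2),s["effort"].round(1))
E
```

```text
t 9.2167 tcp [0.5019 0.1568 0.3084] shift mm [-5.5  1.8 13.9] turn [ 0.26  0.65 -0.05] F [-0.3 -0.  -2.8] w 0.252 30.0
[ 26.02  13.03 -47.14  67.61  -9.2    6.36] [ 0.04  0.13 -0.03  0.01  0.01 -0.01] [ -0.  -28.   15.5   1.1   0.2  -0. ]
```

Joint 5 is stuck at its limit (-9.14°), which is why the arm couldn't reach the exact slope pose. The handle lets the tile pivot about y, so I'll hold the tool about 3° steeper and let the tile settle flat under pressing.

```bash
python3 -m creep '[[-1,1,0.6,0,0,-1.2,0],[-1,2,0.6,0,0,-2.4,0],[-1,2,0.6,0,0,-2.4,0],[-1,2,0.6,0,0,-2.4,0],[-1,2,0.6,0,0,-2.4,0],[-1,2,0.6,0,0,-2.4,0]]' >/dev/null
cat > st.py <<'E'
from go import *
z=np.load("place.npz"); pl,Rb,T=z["pl"],z["Rb"],z["T"]; rel(pl+Rb[:,2]*.21,T); s=r.sense(); print(s["joints"].round(2))
A=np.array(s["ee_rot"]); print("grasp in place mm",(Rb.T@(s["tcp_pos"]+A[:,2]*.164-pl)*1000).round(1),"F in place",(Rb.T@s["wrist_force"]).round(1))
def held():
    s=r.sense(); p,d=vision.capture("wrist"); f,cx,cy,E=c=cam("wrist",s)
    P,u,v=pts(d,np.ones(d.shape,bool),c); L=(P-pl)@Rb
    S=L[(abs(L[:,2]-.0075)<.003)&(abs(abs(L[:,1])-.085)<.036)&(abs(L[:,0])<.044)]; k=(abs(L[:,1])<.038)&(L[:,0]<.055)&(L[:,0]>.008)&(L[:,2]>.002)&(L[:,2]<.05)
    q=L[k]; g=p[v[k],u[k]].astype(int).min(1)>90; q=q[g]
    # face plane by RANSAC-like refit: lowest plane cluster
    med=np.median(q[:,2]); m=abs(q[:,2]-med)<.004
    for _ in range(5):
        B=np.c_[q[:,:2],np.ones(len(q))]; co=np.linalg.lstsq(B[m],q[m,2],rcond=None)[0]; m=abs(q[:,2]-B@co)<.0015
    print("set face z",np.median(S[:,2]).round(4),"held face: dz/dx,dz/dy,z0",co.round(4),m.sum(),"y",np.percentile(L[(abs(L[:,2]-co[2])<.004)&(abs(L[:,1])<.0445)&(L[:,0]>0)&(L[:,0]<.03)][:,1],[.5,99.5]).round(4),"xmax",np.percentile(q[m,0],99.8).round(4)); return p
E
python3 -c "
from st import *
held()"
```

```text
t 9.7167 tcp [0.5036 0.1563 0.3092] shift mm [-6.7  1.  14.1] turn [ 0.29  3.06 -0.04] F [-0.1 -0.  -2.8] w 0.246 30.0
[ 32.35  13.68 -42.34  43.92 -15.04  24.58]
grasp in place mm [-1.3  0.2 60. ] F in place [-1.4 -0.  -2.4]
set face z 0.0073 held face: dz/dx,dz/dy,z0 [-0.0537 -0.0042  0.0213] 3980 y [-0.04    0.0396] xmax 0.0433
```

```bash
python3 -m creep '[[-1,-1,0.6,2,0.2,0.6,0],[-1,-2,0.6,4,0.2,1.2,0],[-1,-2,0.6,6,0.2,1.2,0],[-1,-2,0.6,8,0.2,1.2,0],[-1,-2,0.6,8,0.2,1.2,0],[-1,-2,0.6,8,0.2,1.2,0],[-1,-2,0.6,8,0.2,1.2,0]]' >/dev/null
python3 -c "
from st import *
held()"
```

```text
t 10.35 tcp [0.5054 0.1558 0.3013] shift mm [-5.   0.3  6.1] turn [ 0.08  1.85 -0.09] F [-0.6 -0.2 -2.2] w 0.253 30.0
[ 27.78  14.03 -46.01  60.43 -10.04  11.86]
grasp in place mm [-0.1  0.1 52. ] F in place [-1.6 -0.2 -1.6]
set face z 0.0073 held face: dz/dx,dz/dy,z0 [-0.0316 -0.0004  0.0134] 4135 y [-0.04    0.0396] xmax 0.0453
```

```bash
python3 -m creep '[[-1,1,0,1,0,-0.5,0],[-1,1.4,0,2,0,-0.5,0],[-1,1.4,0,3,0,-0.5,0],[-1,1.4,0,3.5,0,-0.5,0],[-1,1.4,0,4,0,-0.5,0],[-1,1.4,0,4.5,0,-0.5,0],[-1,1.4,0,5,0,-0.5,0],[-1,1.4,0,5,0,-0.5,0]]' >/dev/null
python3 -c "
from st import *
held()"
```

```text
t 11.0667 tcp [0.5085 0.1563 0.2975] shift mm [-6.1  0.4  1.3] turn [ 0.07  2.35 -0.06] F [-2.8  0.   1. ] w 0.249 30.0
[ 28.32  14.67 -45.38  58.03 -10.37  13.77]
grasp in place mm [-0.6  0.2 47.2] F in place [-2.   0.4  2.2]
set face z 0.0073 held face: dz/dx,dz/dy,z0 [-0.0388 -0.0014  0.0087] 4085 y [-0.0399  0.0397] xmax 0.0447
```

Contact has begun. Pressing on in small steps.

```bash
python3 -m creep '[[-1,0,0,0.5,0,0,0],[-1,0,0,1,0,0,0],[-1,0,0,1.5,0,0,0],[-1,0,0,1.5,0,0,0],[-1,0,0,1.5,0,0,0],[-1,0,0,1.5,0,0,0]]' >/dev/null
python3 -c "
from st import *
held()"
```

```text
t 11.6167 tcp [0.5083 0.1563 0.2965] shift mm [-5.5  0.4  0.6] turn [ 0.07  2.33 -0.04] F [-12.6  -1.4   7.6] w 0.253 30.0
[ 27.92  14.7  -45.68  59.42 -10.03  12.72]
grasp in place mm [-1.1  0.2 46.5] F in place [-7.6  0.3 12.7]
set face z 0.0073 held face: dz/dx,dz/dy,z0 [-0.0251  0.0003  0.0081] 4138 y [-0.0399  0.0397] xmax 0.0446
```

```bash
python3 -m creep '[[-1,-0.2,0,0.3,0,0,0],[-1,-0.4,0,0.6,0,0,0],[-1,-0.5,0,1,0,0,0],[-1,-0.5,0,1,0,0,0],[-1,-0.5,0,1,0,0,0],[-1,-0.5,0,1,0,0,0]]' >/dev/null
python3 -c "
from st import *
held()"
```

```text
t 12.1667 tcp [0.508  0.1562 0.2955] shift mm [-4.8  0.4 -0.2] turn [ 0.07  2.33 -0.04] F [-15.5  -0.5  10.2] w 0.244 30.0
[ 27.49  14.73 -45.99  60.92  -9.67  11.58]
grasp in place mm [-1.9  0.2 45.7] F in place [-8.7  1.6 16.3]
set face z 0.0073 held face: dz/dx,dz/dy,z0 [-0.0043 -0.0006  0.0074] 4252 y [-0.0398  0.0398] xmax 0.0446
```

```bash
python3 -m creep '[[-1,0,0,0,0,0,0],[-1,0,0,0,0,0,0],[-1,0,0,0,0,0,0],[-1,0,0,0,0,0,0],[-1,0,0,0,0,0,0],[-1,0,0,0,0,0,0]]' >/dev/null
python3 -c "
from st import *
p=held(); cv2.imwrite('pics/w4.png',p[:,:,::-1])"
```

```text
t 12.7167 tcp [0.508  0.1562 0.2955] shift mm [-4.8  0.4 -0.2] turn [ 0.07  2.33 -0.04] F [-15.1  -1.1   9.7] w 0.249 30.0
[ 27.49  14.73 -45.99  60.92  -9.68  11.58]
grasp in place mm [-1.9  0.2 45.8] F in place [-8.7  1.  15.6]
set face z 0.0073 held face: dz/dx,dz/dy,z0 [-0.0032 -0.0003  0.0074] 4222 y [-0.0397  0.0397] xmax 0.0443
```

View pics/w4.png

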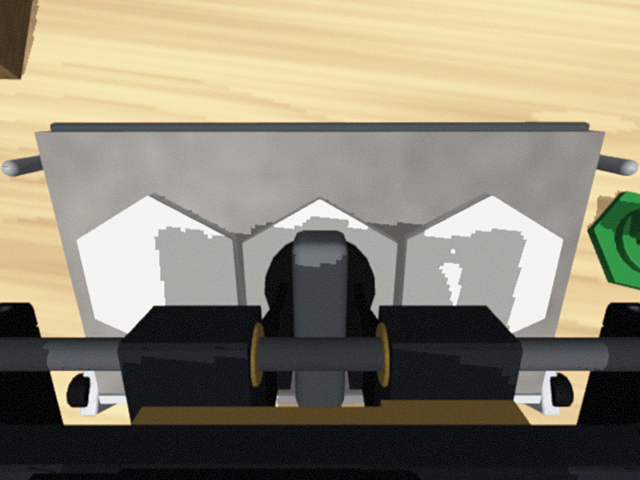

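The tile lies flush in the row. Its apex is at (320,199), set-tile apexes are at (149,196) and (491,196), and the gaps at columns 240 and 401 are even. It is pressed steadily with about 16 N, so I'm handing in.

```bash
python3 -c "
from station import r
print(r.finish_job())"
```

```text
the job is handed in; nothing more can be done
None
```

I laid the tile flush in the open place, about 1 mm from centre and within 0.3° of the board's slope, pressed with about 16 N and still gripped, and handed the job in; no verdict was shown.

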